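Sort cleaned face-shield brackets and knob into their trays

TASK

The cleaned face-shield spares lie mixed on the bench: put both left-hand brackets into the tray marked with the left-hand sample, both right-hand brackets into the tray marked with the right-hand sample, and the tension knob into the tray marked with the knob. Lay every piece flat on its tray's floor, the same way up as now, not on top of another piece or on the rim. Leave the swab carton and the specimen jar where they stand.

Things in the scene. Friction and masses are not known exactly. Their poses are not given: they have to be found in the camera images.
- bracket_left_a: left-hand face-shield bracket (one of two), grey plastic: seen from above, boss end near you, the foot at the far end points LEFT. Origin: underside, mid-arm, near the centre of mass. Arm along x -36..36 mm, y -7..7, 14 high; round boss 22 wide, 22 high at x=-26; foot x 22..36, y 5..33, 14 high. z up (boss up); starts flat on the table, any yaw; 25-49 g.
- bracket_left_b: left-hand face-shield bracket (one of two), grey plastic: seen from above, boss end near you, the foot at the far end points LEFT. Origin: underside, mid-arm, near the centre of mass. Arm along x -36..36 mm, y -7..7, 14 high; round boss 22 wide, 22 high at x=-26; foot x 22..36, y 5..33, 14 high. z up (boss up); starts flat on the table, any yaw; 25-49 g.
- bracket_right_a: right-hand face-shield bracket (one of two), grey plastic: seen from above, boss end near you, the foot at the far end points RIGHT. Origin: underside, mid-arm, near the centre of mass. Arm along x -36..36 mm, y -7..7, 14 high; round boss 22 wide, 22 high at x=-26; foot x 22..36, y -33..-5, 14 high. z up (boss up); starts flat on the table, any yaw; 25-49 g.
- bracket_right_b: right-hand face-shield bracket (one of two), grey plastic: seen from above, boss end near you, the foot at the far end points RIGHT. Origin: underside, mid-arm, near the centre of mass. Arm along x -36..36 mm, y -7..7, 14 high; round boss 22 wide, 22 high at x=-26; foot x 22..36, y -33..-5, 14 high. z up (boss up); starts flat on the table, any yaw; 25-49 g.
- knob: tension knob of a face-shield headband, grey plastic, round with eight lobes, 40 mm across, 22 mm high, 21-42 g. Origin: centre of the underside, z up; starts flat on the table.
- tray_left: fixed aluminium tray for left-hand brackets, marked by a flat fixed sample, a left-hand bracket at 4/5 size, on the dark ledge along its far (+x) side. Origin: underside, basin centre. Basin inside 120 (x) by 180 mm (y), floor 4 mm up, walls 4 mm thick, tops 16 mm up; ledge 42 deep, 16 high. The three trays differ only in the sample; places change; yaw within 0.1 rad.
- tray_right: fixed aluminium tray for right-hand brackets, marked by a flat fixed sample, a right-hand bracket at 4/5 size, on the dark ledge along its far (+x) side. Origin: underside, basin centre. Basin inside 120 (x) by 180 mm (y), floor 4 mm up, walls 4 mm thick, tops 16 mm up; ledge 42 deep, 16 high. The three trays differ only in the sample; places change; yaw within 0.1 rad.
- tray_knobs: fixed aluminium tray for tension knobs, marked by a flat fixed sample, a round knob at 4/5 size, on the dark ledge along its far (+x) side. Origin: underside, basin centre. Basin inside 120 (x) by 180 mm (y), floor 4 mm up, walls 4 mm thick, tops 16 mm up; ledge 42 deep, 16 high. The three trays differ only in the sample; places change; yaw within 0.1 rad.
- swab_carton: bystander, to be left alone: loose white carton with a blue band lying between two trays, 90 x 28 x 22 mm (own x, y, z), origin at the centre of the underside.
- jar: bystander, to be left alone: loose small clear specimen jar with white cap standing between two trays, 38 mm diameter, 50 mm high, origin at the centre of the underside.

How it is judged (in metres and radians):
At the end, for the whole second after the job is handed in: Each bracket in the tray of its hand, the knob in tray_knobs: each origin within 60 mm (tray x) and 90 mm (tray y) of the basin centre and under 8 mm above the tray's underside (floor at 4 mm), upright within 0.12 rad, released, at rest (x of bracket_left_a in the frame of tray_left between -0.06 and 0.06 m and y of bracket_left_a in the frame of tray_left between -0.09 and 0.09 m and z of each of bracket_left_a, bracket_left_b in the frame of tray_left below 0.008 m and angle between each of bracket_left_a, bracket_left_b, bracket_right_a, bracket_right_b, knob's own z axis and vertical below 0.12 rad and linear speed of each of bracket_left_a, bracket_left_b, bracket_right_a, bracket_right_b, knob below 0.02 m/s and angular speed of each of bracket_left_a, bracket_left_b, bracket_right_a, bracket_right_b, knob below 0.2 rad/s and x of bracket_left_b in the frame of tray_left between -0.06 and 0.06 m and y of bracket_left_b in the frame of tray_left between -0.09 and 0.09 m and x of bracket_right_a in the frame of tray_right between -0.06 and 0.06 m and y of bracket_right_a in the frame of tray_right between -0.09 and 0.09 m and z of each of bracket_right_a, bracket_right_b in the frame of tray_right below 0.008 m and x of bracket_right_b in the frame of tray_right between -0.06 and 0.06 m and y of bracket_right_b in the frame of tray_right between -0.09 and 0.09 m and x of knob in the frame of tray_knobs between -0.06 and 0.06 m and y of knob in the frame of tray_knobs between -0.09 and 0.09 m and z of knob in the frame of tray_knobs below 0.008 m); the robot touches nothing.
It fails at once if the swab carton is moved more than 30 mm or tipped (distance of swab_carton from where it was at the start of the episode above 0.03 m or angle between swab_carton's own z axis and vertical above 0.5 rad).
It fails at once if the specimen jar is moved more than 30 mm or tipped (distance of jar from where it was at the start of the episode above 0.03 m or angle between jar's own z axis and vertical above 0.5 rad).
It also fails if it takes over 128 s, if anything falls off the work surface, if the arm or the gripper's body presses on something with over 40 N, if the wrist force passes 120 N, or if a joint passes its speed limit or range.

ROBOT

A 6-joint arm with a two-finger parallel gripper is mounted at the origin on the work surface. World frame = base frame: x ahead of the robot, y to its left, z up, the work surface at z = 0. Lengths are in mm, angles in rad, forces in N, time in s.
With the tool pointing down it reaches from about 275 to 750 mm from the base axis. Payload 10.2 kg.
Tool frame: the origin (TCP) lies at the very end of the fingers, on their centre line; the grasp point (between the pads) lies 19 mm behind it; x points along the fingers, z is the direction in which the jaws open and shut, and the axes are right-handed (so a half turn about x gives the same grasp; the last joint's range is limited). The gripper opens to 85 mm and grips with 20 to 120 N. Pads are 22 mm wide; open, the fingers measure 114 mm over their backs; the gripper's body (76 mm by 85 mm) begins 54 mm behind the grasp point. The pads swing forward as they close: fully open they stand 13 mm farther back than shut.
Start: joints at [1.088, 0.313, 1.498, -0, 1.331, -0.223], TCP at [134.878, 507.384, 231.294] pointing down, gripper open.
Joint ranges: [-2.94, 2.94], [-0.97, 2.17], [0.19, 2.56], [-1.23, 4.37], [0.02, 3.11], [-2.88, 2.88]. Speed limits (rad/s): [2.39, 2.39, 3.01, 3.14, 3.14, 3.14].

INTERFACE

Orientations are given as a rotation vector (axis times angle).
In Python, from rig import env, viewer gives the robot as it stands.
- The arm moves only by the tool play_rows, never from a script. Its argument "motion" is one flat list of numbers, 7 for each row, row after row: the shift along the tool's x, y, z in cm, then the turn, a rotation vector about the tool's x, y, z in degrees, then the opening, from 0 (shut) to 1 (fully open). In form: [dx, dy, dz, rx, ry, rz, gripper, dx, dy, dz, rx, ry, rz, gripper, ...]. A call has 1 to 5 rows; each row is the pose to reach, as a shift and turn from the pose commanded when the call began, along the tool's axes at that moment; what a row does not reach only later rows make up. A row lasts 1/12 s, in which the tool goes at most 41.7 mm and 7.16 degrees, less where a joint would pass 70% of its speed; a pose out of reach is approached as far as the arm can. A call with a gripper value outside its range is refused whole. The fingers move at their own pace and stop on an object; "newtons" is the grip in N (left out, the last holds). Time passes only in rows, so rows that repeat a pose let the fingers close. It gives the time, the measured TCP pose, the force and the opening at its end, in the units of the state.
- env.read_state(): the state, without advancing time (a new reading comes with each control period).
- viewer.grab_frame(name): name is "side" or "top"; returns a dict with "color" (480x640x3 uint8, red, green, blue), "fx", "fy", "cx", "cy" (pixels), "camera_from_world" (4x4, takes a point from world to camera coordinates). Camera axes: x right, y down, z forward; pixel columns grow to the right and rows downward; lengths in mm; the calibration is good to about 2 mm. A picture is of the moment at which its call begins. There is no depth.
- env.sign_off(): hands the job in, once; it reports no verdict.
The state is a dict: "time_s": time; "qpos": joint angles; "dq": joint speeds; "joint_torque": joint torques, N m; "position": TCP position; "eef_rot": TCP orientation; "contact_force": force on the tool from outside, world axes, zero at the start; "ft_torque": the same for the moment, N m; "finger_gap": opening from 0.0 (shut) to 1.0 (fully open).
Only numpy, scipy, OpenCV 4.12 (cv2) and the standard library are available. Lean on these libraries where they do the work, as an engineer would, in place of code of your own. Each camera call takes 0.05 s, during which the arm holds its last target. There are 200 camera calls.

## Working session

There is one attempt and no reset: what is moved stays moved. The work goes in short steps, Python scripts to look and compute and a tool call to move; the robot and the scene stay as the last step left them, time stands still between calls to the robot, and variables do not carry over. Pictures are saved under pics/ and viewed, about 12 in all and at most 16, crops included, and the job is handed in when it is done.

Besides the shell and the picture viewer there is one more tool, called after ">>>" by a JSON object that holds its "method" and its "body", one argument or row to a line. play_rows: Moves the arm, as the interface text tells. Its arguments: {"type":"object","properties":{"motion":{"type":"array","items":{"type":"number"}},"newtons":{"type":"number"}},"required":["motion"]}

```bash
mkdir -p pics; ls; python3 - <<'E'
from rig import env, viewer
import cv2
for n in("top","side"):
    f=viewer.grab_frame(n); cv2.imwrite(f"pics/{n}0.png",f["color"][:,:,::-1]); print(n,f["fx"],f["cx"],f["cy"],f["camera_from_world"].tolist() if hasattr(f["camera_from_world"],'tolist') else f["camera_from_world"])
print(env.read_state())
E
```

```text
pics
top 574.3979969926817 316.902360696447 237.70766830730008 [[-0.0016859243062186586, -0.9999240567034081, 0.012208131922367879, -14.039017380492503], [-0.9844472521693853, -0.00048505477569829765, -0.17567974390353497, 524.362075153755], [0.17567232381732975, -0.012314444675453663, -0.9843716722340983, 905.878967163997], [0.0, 0.0, 0.0, 1.0]]
side 519.1860480699679 319.62924813481953 240.9268514319218 [[-0.8852853373304628, -0.46496546890257456, 0.008774066098329265, 475.40964316723944], [-0.3398874472764675, 0.6340316778716615, -0.6946080582883651, 227.86781437799277], [0.3174057256754759, -0.6179085241226691, -0.7193348741198147, 854.0944934589284], [0.0, 0.0, 0.0, 1.0]]
{'time_s': 0.1, 'qpos': array([ 1.08759118e+00,  3.13408237e-01,  1.49833054e+00,  1.08655621e-05,
        1.33101094e+00, -2.23394476e-01]), 'dq': array([-1.09285935e-03, -7.32225535e-04,  4.52381860e-04,  5.86043886e-05,
        2.06815477e-04,  5.93508055e-05]), 'joint_torque': array([ 2.31857957e-03, -4.12897754e+01, -2.60143715e+01, -1.70633434e-04,
        2.96828533e-03,  1.06750491e-05]), 'position': array([134.77269912, 507.17884907, 230.79655213]), 'eef_rot': array([-1.01625529,  1.32205445,  1.01546372]), 'contact_force': array([ 0.02960136, -0.35603708,  0.27826378]), 'ft_torque': array([ 0.05884444,  0.03477055, -0.00256976]), 'finger_gap': 1.0008617068572991}
```

View pics/top0.png

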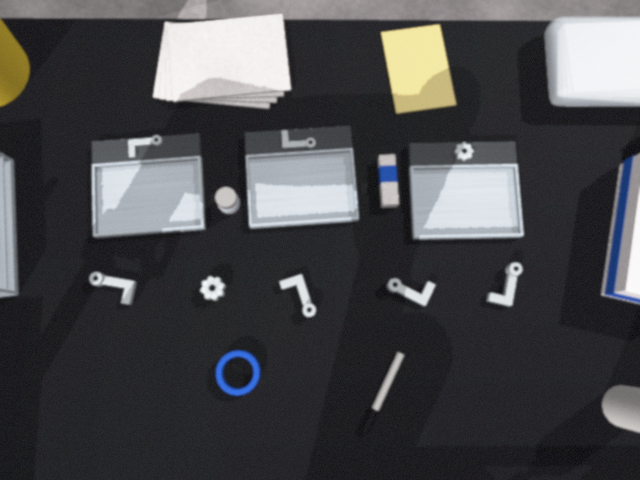

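```bash
cat > h.py <<'E'
import numpy as np, cv2
from scipy.spatial.transform import Rotation as R
from scipy.optimize import minimize
from rig import env, viewer
def proj(f,P):
    P=np.atleast_2d(np.asarray(P,float)); T=np.asarray(f["camera_from_world"])
    c=P@T[:3,:3].T+T[:3,3]
    return c[:,:2]/c[:,2:]*[f["fx"],f["fy"]]+[f["cx"],f["cy"]]
def unproj(f,uv,z):
    T=np.asarray(f["camera_from_world"]); r=T[:3,:3]; o=-r.T@T[:3,3]
    d=r.T@np.array([(uv[0]-f["cx"])/f["fx"],(uv[1]-f["cy"])/f["fy"],1])
    return o+d*(z-o[2])/d[2]
def box(x0,x1,y0,y1): return np.array([[x0,y0],[x1,y0],[x1,y1],[x0,y1]],float)
a=np.linspace(0,2*np.pi,24,endpoint=False); circ=np.c_[np.cos(a),np.sin(a)]
def parts(kind):
    if kind=='K': return [(circ*19,22)]
    s=1 if kind=='L' else -1
    ft=box(22,36,5,33)*[1,s]
    return [(box(-36,36,-7,7),14),(circ*11+[-26,0],22),(ft,14)]
def render(f,kind,p,S,z0=0):
    m=np.zeros((480*S,640*S),np.uint8); c,s=np.cos(p[2]),np.sin(p[2])
    for q,h in parts(kind):
        w=q@np.array([[c,s],[-s,c]])+p[:2]
        pts=np.vstack([np.c_[w,np.full(len(w),z0)],np.c_[w,np.full(len(w),z0+h)]])
        hull=cv2.convexHull((proj(f,pts)*S*16).astype(np.int32))
        cv2.fillConvexPoly(m,hull,1,shift=4)
    return m
def fit(f,mask,kind,p0,S=4,z0=0):
    c=lambda p:1-(lambda m:(m&mask).sum()/max(1,(m|mask).sum()))(render(f,kind,p,S,z0))
    best=None
    for y in (np.arange(6)*np.pi/3 if kind!='K' else [0]):
        r=minimize(c,[*p0,y],method='Nelder-Mead',options=dict(initial_simplex=np.array([[*p0,y],[p0[0]+8,p0[1],y],[p0[0],p0[1]+8,y],[*p0,y+.5]]),maxiter=90))
        if best is None or r.fun<best.fun: best=r
    return best.x,1-best.fun
def goto(x,y,z,yaw=None):
    """yaw: world direction of jaw opening line (mod pi); prints shift cm and turn deg in tool axes"""
    s=env.read_state(); r=R.from_rotvec(s["eef_rot"]); M=r.as_matrix()
    cur=np.arctan2(M[1,2],M[0,2]); 
    if yaw is None: yaw=cur
    d=(yaw-cur+np.pi/2)%np.pi-np.pi/2
    zz=np.array([np.cos(cur+d),np.sin(cur+d),0]); xx=np.array([0,0,-1.]); G=np.c_[xx,np.cross(zz,xx),zz]
    t=M.T@(np.array([x,y,z])-s["position"])/10
    rv=np.degrees((r.inv()*R.from_matrix(G)).as_rotvec())
    print("shift",t.round(2),"turn",rv.round(1),"pos",s["position"].round(1),"q6",s["qpos"][5].round(2),"t",round(s["time_s"],2))
    return t,rv
E
cat > fit0.py <<'E'
from h import *
f=viewer.grab_frame("top"); S=4
g=cv2.cvtColor(f["color"],cv2.COLOR_RGB2GRAY); G=cv2.resize(g,None,fx=S,fy=S,interpolation=cv2.INTER_CUBIC)
M=(G>105).astype(np.uint8)
n,l,st,ce=cv2.connectedComponentsWithStats(M)
for u,v in [(112,288),(211,288),(300,295),(412,293),(506,285)]:
    i=min(range(1,n),key=lambda i:np.hypot(*(ce[i]/S-[u,v]))+(1e6 if st[i,4]<200*S else 0))
    m=(l==i).astype(np.uint8); p0=unproj(f,(ce[i]+.5)/S-.5,10)[:2]
    print(u,v,st[i,4]/S/S,[(k,fit(f,m,k,p0)[0].round(3).tolist(),round(fit(f,m,k,p0)[1],3)) for k in ('K' if u==211 else 'LR')])
c=cv2.resize(f["color"][125:325,80:530],None,fx=1.75,fy=1.75,interpolation=cv2.INTER_CUBIC)
cv2.imwrite("pics/crop1.png",c[:,:,::-1])
E
python3 fit0.py
```

```text
112 288 630.875 [('L', [455.56, 331.013, 1.249], np.float64(0.582)), ('R', [455.431, 331.255, 4.555], np.float64(0.892))]
211 288 447.8125 [('K', [443.921, 161.507, 0.14], np.float64(0.867))]
300 295 613.3125 [('L', [431.924, 6.509, 0.325], np.float64(0.885)), ('R', [432.771, 6.626, 3.585], np.float64(0.591))]
412 293 602.4375 [('L', [436.874, -169.72, 4.232], np.float64(0.917)), ('R', [436.639, -170.306, 1.155], np.float64(0.609))]
506 285 667.875 [('L', [449.261, -346.024, 5.847], np.float64(0.616)), ('R', [449.829, -346.429, 2.908], np.float64(0.938))]
```

View pics/crop1.png

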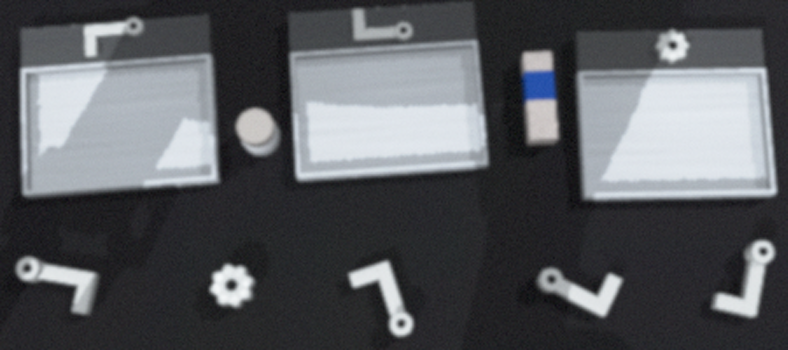

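View pics/side0.png

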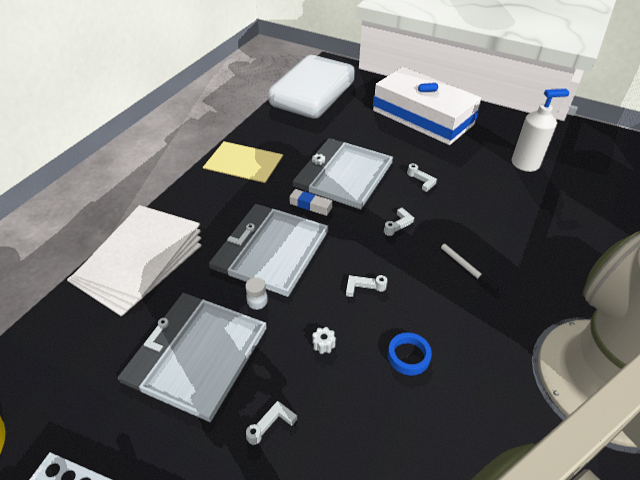

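```bash
cat > plan.py <<'E'
from h import *
f=viewer.grab_frame("top")
C={'left':[(22,70),(213,56),(218,183),(22,196)],'right':[(290,54),(477,41),(488,166),(296,180)],'knob':[(577,72),(766,69),(776,192),(583,198)]}
T={}
for k,c in C.items():
    w=np.array([unproj(f,np.array(q)/1.75+[80,125],16)[:2] for q in c])
    d=(w[0]-w[1])+(w[3]-w[2]); yaw=np.arctan2(-d[0],d[1]); T[k]=(w.mean(0),yaw)
    print(k,w.mean(0).round(1),yaw.round(3),[np.linalg.norm(w[i]-w[(i+1)%4]).round() for i in range(4)])
rot=lambda a:np.array([[np.cos(a),-np.sin(a)],[np.sin(a),np.cos(a)]])
O={'RA':((455.4,331.2,4.555),'right',1),'LB':((431.9,6.5,.325),'left',-1),'LC':((436.9,-169.7,4.232),'left',1),'RD':((449.8,-346.4,2.908),'right',-1)}
for n,(p,t,side) in O.items():
    c,ty=T[t]
    w=np.vstack([q for q,h in parts(n[0])])@rot(p[2]-ty).T
    lo,hi=w.min(0),w.max(0)
    g=np.array([2.5,0])
    loc=np.array([-(lo[0]+hi[0])/2, side*45-(lo[1]+hi[1])/2])
    fg=(box(-12,17,-30,30))@rot(p[2]-ty).T+loc
    print(n,'size',(hi-lo).round(),'local',loc.round(),'fing',fg.min(0).round(),fg.max(0).round(),'pick',(p[:2]+rot(p[2])@g).round(1),'place',(c+rot(ty)@loc+rot(p[2])@g).round(1),'jaw',round((p[2]+np.pi/2)%np.pi,3))
E
python3 plan.py
python3 -c "
from h import *
goto(454,328.8,60,4.555+np.pi/2)"
```

```text
left [601.6 277. ] 0.074 [np.float64(190.0), np.float64(130.0), np.float64(190.0), np.float64(128.0)]
right [618.3  11.6] 0.075 [np.float64(188.0), np.float64(129.0), np.float64(189.0), np.float64(129.0)]
knob [ 595.7 -274.1] 0.025 [np.float64(191.0), np.float64(126.0), np.float64(191.0), np.float64(128.0)]
RA size [57. 73.] local [12. 45.] fing [-21.  22.] [44. 64.] pick [455.  328.7] place [626.2  54.9] jaw 2.984
LB size [73. 58.] local [ -0. -57.] fing [-19. -89.] [ 24. -23.] pick [434.3   7.3] place [608.1 221.2] jaw 1.896
LC size [50. 82.] local [-0. 52.] fing [-34.  22.] [32. 78.] pick [ 435.7 -171.9] place [596.6 326.5] jaw 2.661
RD size [73. 61.] local [ -0. -57.] fing [-25. -89.] [ 21. -23.] pick [ 447.4 -345.8] place [620.1 -44.4] jaw 1.337
shift [ 17.1  -35.44  -9.04] turn [84.1 -0.   0. ] pos [134.8 507.3 231. ] q6 -0.22 t 0.2
```

>>> {"method": "play_rows", "body": {
  "motion": [17.1, -35.4, -9, 84, 0, 0, 0.6, 17.1, -35.4, -9, 84, 0, 0, 0.6, 17.1, -35.4, -9, 84, 0, 0, 0.6, 17.1, -35.4, -9, 84, 0, 0, 0.6, 17.1, -35.4, -9, 84, 0, 0, 0.6]
}}

```text
time_s: 0.62
position: [300.9, 414.3, 142.2]
eef_rot: [-0.532, 1.504, 0.532]
contact_force: [0.2, 0.5, -0.5]
finger_gap: 0.6
```

```bash
python3 -c "
from h import *
goto(455,328.7,60,2.984)"
```

```text
shift [  8.22 -16.35   6.6 ] turn [48.  0. -0.] pos [300.9 414.3 142.2] q6 0.03 t 0.62
```

>>> {"method": "play_rows", "body": {
  "motion": [8.2, -16.3, 6.6, 48, 0, 0, 0.6, 8.2, -16.3, 6.6, 48, 0, 0, 0.6, 8.2, -16.3, 6.6, 48, 0, 0, 0.6, 8.2, -16.3, 6.6, 48, 0, 0, 0.6, 8.2, -16.3, 6.6, 48, 0, 0, 0.6]
}}

```text
time_s: 1.03
position: [456.1, 328.9, 59.2]
eef_rot: [-0.042, 1.571, 0.041]
contact_force: [0.7, 1.3, 0.1]
finger_gap: 0.601
```

>>> {"method": "play_rows", "body": {
  "motion": [0, 0, 0, 7, 0, 0, 0.6, 0, 0, 0, 12, 0, 0, 0.6, 0, 0, 0, 12, 0, 0, 0.6, 0, 0, 0, 12, 0, 0, 0.6]
}}

```text
time_s: 1.37
position: [453.9, 331.2, 60.9]
eef_rot: [0.114, 1.568, -0.114]
contact_force: [0.1, 0.9, 0.6]
finger_gap: 0.602
```

```bash
python3 -c "
from h import *
goto(455,328.7,4,2.984)
f=viewer.grab_frame('top'); cv2.imwrite('pics/a.png',cv2.resize(f['color'][200:380,30:270],None,fx=2.5,fy=2.5)[:,:,::-1])"
```

```text
shift [ 5.69 -0.23  0.14] turn [ 0.7 -0.   0. ] pos [453.9 331.2  60.9] q6 0.57 t 1.37
```

View pics/a.png

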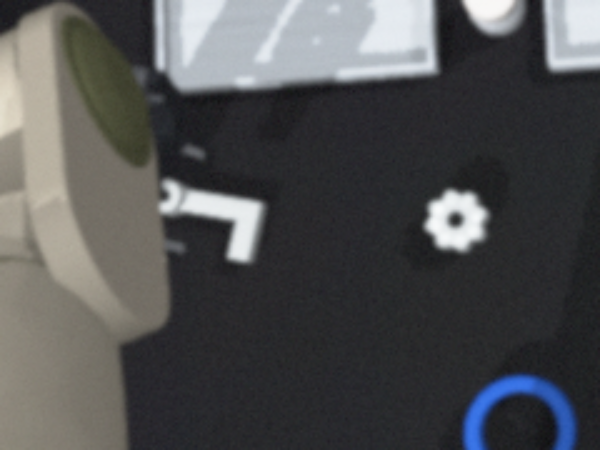

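>>> {"method": "play_rows", "body": {
  "motion": [3, -0.2, 0.1, 0.7, 0, 0, 0.6, 5.7, -0.2, 0.1, 0.7, 0, 0, 0.6, 5.7, -0.2, 0.1, 0.7, 0, 0, 0.6, 5.7, -0.2, 0.1, 0.7, 0, 0, 0],
  "newtons": 40
}}

```text
time_s: 1.75
position: [454.1, 329.1, 3.8]
eef_rot: [0.124, 1.569, -0.125]
contact_force: [0.2, 0.9, 0.0]
finger_gap: 0.474
```

>>> {"method": "play_rows", "body": {
  "motion": [0, 0, 0, 0, 0, 0, 0, 0, 0, 0, 0, 0, 0, 0, 0, 0, 0, 0, 0, 0, 0, 0, 0, 0, 0, 0, 0, 0, 0, 0, 0, 0, 0, 0, 0]
}}

```text
time_s: 2.17
position: [455.6, 329.6, 5.9]
eef_rot: [0.127, 1.564, -0.124]
contact_force: [-1.6, 0.3, 7.4]
finger_gap: 0.147
```

>>> {"method": "play_rows", "body": {
  "motion": [0, 0, 0, 0, 0, 0, 0, 0, 0, 0, 0, 0, 0, 0, -3, 0, 0, 0, 0, 0, 0, -7, 0, 0, 0, 0, 0, 0, -7, 0, 0, 0, 0, 0, 0]
}}

```text
time_s: 2.58
position: [457.9, 330.7, 81.4]
eef_rot: [0.13, 1.556, -0.121]
contact_force: [1.0, 0.5, 0.7]
finger_gap: 0.15
```

```bash
python3 -c "
from h import *
goto(626.2,54.9,75,2.984)
f=viewer.grab_frame('side'); cv2.imwrite('pics/b.png',cv2.resize(f['color'][200:480,60:400],None,fx=1.8,fy=1.8)[:,:,::-1])"
```

```text
shift [  0.69 -24.54  21.01] turn [-0.1  0.6 -0.4] pos [457.9 330.7  81.4] q6 0.58 t 2.58
```

View pics/b.png

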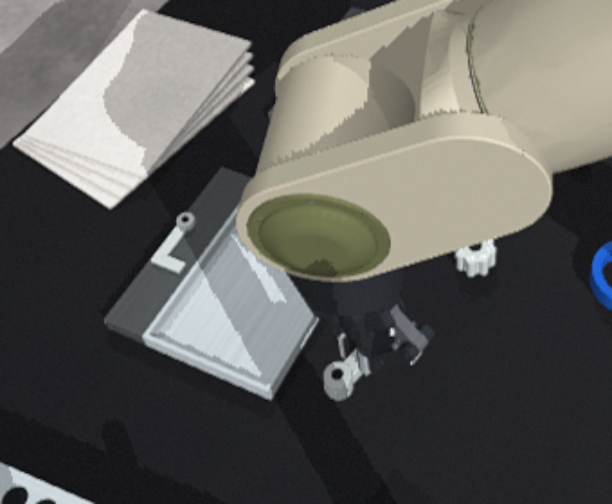

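>>> {"method": "play_rows", "body": {
  "motion": [0, -2.7, 2.3, 0, 0, 0, 0, 0, -5.4, 4.7, 0, 0, 0, 0, 0, -8.2, 7.0, 0, 0, 0, 0, 0, -10.9, 9.4, 0, 0, 0, 0, 0, -13.6, 11.7, 0, 0, 0, 0]
}}

```text
time_s: 3.05
position: [548.9, 174.5, 73.7]
eef_rot: [0.126, 1.567, -0.126]
contact_force: [-0.7, 1.1, -0.3]
finger_gap: 0.143
```

>>> {"method": "play_rows", "body": {
  "motion": [0, -2.7, 2.3, 0, 0, 0, 0, 0, -5.4, 4.7, 0, 0, 0, 0, 0, -8.2, 7.0, 0, 0, 0, 0, 0, -10.9, 9.3, 0, 0, 0, 0, 0, -10.9, 9.3, 0, 0, 0, 0]
}}

```text
time_s: 3.47
position: [625.1, 48.0, 73.5]
eef_rot: [0.129, 1.565, -0.131]
contact_force: [0.5, -0.1, -1.3]
finger_gap: 0.15
```

>>> {"method": "play_rows", "body": {
  "motion": [0, 0, 0, 0, 0, 0, 0, 0, 0, 0, 0, 0, 0, 0]
}}

```text
time_s: 3.63
position: [622.2, 54.1, 73.4]
eef_rot: [0.126, 1.568, -0.126]
contact_force: [-1.0, 0.3, -0.1]
finger_gap: 0.145
```

```bash
python3 -c "
from h import *
goto(626.2,54.9,11,2.984)"
```

```text
shift [6.24 0.15 0.39] turn [-0.2 -0.1 -0. ] pos [622.2  54.1  73.4] q6 0.06 t 3.63
```

>>> {"method": "play_rows", "body": {
  "motion": [2.5, 0, 0.3, 0, 0, 0, 0, 5, 0, 0.3, 0, 0, 0, 0, 6.2, 0, 0.3, 0, 0, 0, 0, 6.2, 0, 0.3, 0, 0, 0, 0, 6.2, 0, 0.3, 0, 0, 0, 0]
}}

```text
time_s: 4.05
position: [625.3, 54.2, 11.9]
eef_rot: [0.125, 1.568, -0.125]
contact_force: [0.2, 0.3, -0.0]
finger_gap: 0.147
```

>>> {"method": "play_rows", "body": {
  "motion": [0, 0, 0, 0, 0, 0, 0.35, 0, 0, 0, 0, 0, 0, 0.35, 0, 0, 0, 0, 0, 0, 0.35, 0, 0, 0, 0, 0, 0, 0.35, -3, 0, 0, 0, 0, 0, 0.35]
}}

```text
time_s: 4.47
position: [622.8, 53.3, 37.4]
eef_rot: [0.127, 1.577, -0.126]
contact_force: [-0.6, -0.1, -0.3]
finger_gap: 0.348
```

>>> {"method": "play_rows", "body": {
  "motion": [-4, 0, 0, 0, 0, 0, 0.35, -7, 0, 0, 0, 0, 0, 0.6]
}}

```text
time_s: 4.63
position: [626.0, 53.1, 114.6]
eef_rot: [0.126, 1.566, -0.126]
contact_force: [0.5, 0.1, 0.7]
finger_gap: 0.48
```

```bash
python3 -c "
from h import *
goto(447.4,-345.8,60,1.337)"
```

```text
shift [  5.44 -42.23 -11.25] turn [-85.8   0.1   0.1] pos [626.   53.1 114.6] q6 0.06 t 4.63
```

```bash
cat >> h.py <<'E'
def calls(x,y,z,yaw,extra=0):
    t,rv=goto(x,y,z,yaw); t=t.copy()
    a=rv[0]; a+=extra; n=max(1,int(np.ceil(max(abs(a)/33,np.linalg.norm(t)/19))))
    for i in range(n):
        d=R.from_rotvec([-np.radians(a/n*i),0,0]).apply(t/n)
        print("call",i+1,d.round(1).tolist(),round(a/n,1))
E
python3 -c "
from h import *
calls(447.4,-345.8,60,1.337)"
```

```text
shift [  5.44 -42.23 -11.25] turn [-85.8   0.1   0.1] pos [626.   53.1 114.6] q6 0.06 t 4.63
call 1 [1.8, -14.1, -3.8] -28.6
call 2 [1.8, -10.6, -10.0] -28.6
call 3 [1.8, -4.5, -13.9] -28.6
```

>>> {"method": "play_rows", "body": {
  "motion": [1.8, -14.1, -3.8, -28.6, 0, 0, 0.6, 1.8, -14.1, -3.8, -28.6, 0, 0, 0.6, 1.8, -14.1, -3.8, -28.6, 0, 0, 0.6, 1.8, -14.1, -3.8, -28.6, 0, 0, 0.6]
}}

```text
time_s: 4.97
position: [564.3, -82.2, 94.0]
eef_rot: [-0.255, 1.556, 0.255]
contact_force: [-0.0, 0.0, 0.2]
finger_gap: 0.596
```

>>> {"method": "play_rows", "body": {
  "motion": [1.8, -10.6, -10, -28.6, 0, 0, 0.6, 1.8, -10.6, -10, -28.6, 0, 0, 0.6, 1.8, -10.6, -10, -28.6, 0, 0, 0.6, 1.8, -10.6, -10, -28.6, 0, 0, 0.6]
}}

```text
time_s: 5.3
position: [503.0, -213.8, 76.0]
eef_rot: [-0.619, 1.481, 0.618]
contact_force: [1.0, -0.1, 0.5]
finger_gap: 0.604
```

>>> {"method": "play_rows", "body": {
  "motion": [1.8, -4.5, -13.9, -28.6, 0, 0, 0.6, 1.8, -4.5, -13.9, -28.6, 0, 0, 0.6, 1.8, -4.5, -13.9, -28.6, 0, 0, 0.6, 1.8, -4.5, -13.9, -28.6, 0, 0, 0.6, 1.8, -4.5, -13.9, -28.6, 0, 0, 0.6]
}}

```text
time_s: 5.72
position: [435.3, -346.6, 57.6]
eef_rot: [-0.999, 1.331, 0.998]
contact_force: [0.3, 0.3, 0.5]
finger_gap: 0.6
```

>>> {"method": "play_rows", "body": {
  "motion": [0, 0, 0, 0, 0, 0, 0.6, 0, 0, 0, 0, 0, 0, 0.6]
}}

```text
time_s: 5.88
position: [437.9, -341.9, 58.1]
eef_rot: [-0.995, 1.331, 0.995]
contact_force: [-1.4, 0.1, 0.8]
finger_gap: 0.601
```

```bash
python3 -c "
from h import *
calls(447.4,-345.8,6,1.337)
f=viewer.grab_frame('top'); cv2.imwrite('pics/c.png',cv2.resize(f['color'][120:340,220:560],None,fx=2.3,fy=2.3)[:,:,::-1])"
```

```text
shift [ 5.21 -1.02 -0.11] turn [-3.  0.  0.] pos [ 437.9 -341.9   58.1] q6 -2.16 t 5.88
call 1 [5.2, -1.0, -0.1] -3.0
```

View pics/c.png

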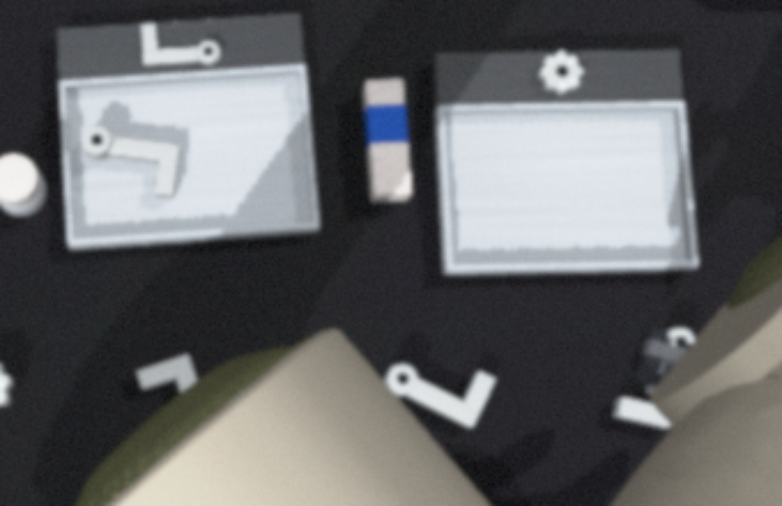

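>>> {"method": "play_rows", "body": {
  "motion": [1, -1, -0.1, -3, 0, 0, 0.6, 3, -1, -0.1, -3, 0, 0, 0.6, 5.2, -1, -0.1, -3, 0, 0, 0.6, 5.2, -1, -0.1, -3, 0, 0, 0.6, 5.2, -1, -0.1, -3, 0, 0, 0]
}}

```text
time_s: 6.35
position: [447.5, -344.7, 5.9]
eef_rot: [-1.035, 1.31, 1.038]
contact_force: [1.2, -0.9, 0.5]
finger_gap: 0.475
```

>>> {"method": "play_rows", "body": {
  "motion": [0, 0, 0, 0, 0, 0, 0, 0, 0, 0, 0, 0, 0, 0, 0, 0, 0, 0, 0, 0, 0, 0, 0, 0, 0, 0, 0, 0, 0, 0, 0, 0, 0, 0, 0]
}}

```text
time_s: 6.77
position: [447.9, -346.2, 7.6]
eef_rot: [-1.038, 1.31, 1.034]
contact_force: [1.0, 2.0, 6.2]
finger_gap: 0.147
```

>>> {"method": "play_rows", "body": {
  "motion": [0, 0, 0, 0, 0, 0, 0, 0, 0, 0, 0, 0, 0, 0, -3, 0, 0, 0, 0, 0, 0, -7, 0, 0, 0, 0, 0, 0, -7, 0, 0, 0, 0, 0, 0]
}}

```text
time_s: 7.18
position: [449.6, -348.3, 83.3]
eef_rot: [-1.046, 1.31, 1.026]
contact_force: [0.2, -0.6, 1.1]
finger_gap: 0.146
```

```bash
python3 -c "
from h import *
calls(619.7,-39.4,75,1.337)"
```

```text
shift [ 0.68 -9.42 33.99] turn [ 0.1 -0.4  0.6] pos [ 449.6 -348.3   83.3] q6 -2.2 t 7.18
call 1 [0.3, -4.7, 17.0] 0.0
call 2 [0.3, -4.7, 17.0] 0.0
```

>>> {"method": "play_rows", "body": {
  "motion": [0, -1, 3.5, 0, 0, 0, 0, 0.2, -2, 7, 0, 0, 0, 0, 0.3, -4.7, 17, 0, 0, 0, 0, 0.3, -4.7, 17, 0, 0, 0, 0, 0.3, -4.7, 17, 0, 0, 0, 0]
}}

```text
time_s: 7.6
position: [533.7, -187.5, 73.6]
eef_rot: [-1.038, 1.308, 1.037]
contact_force: [0.1, 0.1, 0.3]
finger_gap: 0.145
```

>>> {"method": "play_rows", "body": {
  "motion": [0.3, -4.7, 17, 0, 0, 0, 0, 0.3, -4.7, 17, 0, 0, 0, 0, 0.3, -4.7, 17, 0, 0, 0, 0, 0.3, -4.7, 17, 0, 0, 0, 0, 0.3, -4.7, 17, 0, 0, 0, 0]
}}

```text
time_s: 8.02
position: [619.0, -31.4, 70.6]
eef_rot: [-1.04, 1.306, 1.038]
contact_force: [0.4, -0.2, -0.5]
finger_gap: 0.145
```

>>> {"method": "play_rows", "body": {
  "motion": [0, 0, 0, 0, 0, 0, 0, 0, 0, 0, 0, 0, 0, 0]
}}

```text
time_s: 8.18
position: [617.0, -36.7, 70.2]
eef_rot: [-1.037, 1.31, 1.036]
contact_force: [0.5, -1.2, -0.4]
finger_gap: 0.146
```

```bash
python3 -c "
from h import *
calls(619.7,-39.4,12,1.337)"
```

```text
shift [ 5.82 -0.32 -0.2 ] turn [ 0.1 -0.   0. ] pos [617.  -36.7  70.2] q6 -1.59 t 8.18
call 1 [5.8, -0.3, -0.2] 0.1
```

>>> {"method": "play_rows", "body": {
  "motion": [2.5, -0.3, -0.2, 0, 0, 0, 0, 5, -0.3, -0.2, 0, 0, 0, 0, 5.8, -0.3, -0.2, 0, 0, 0, 0, 5.8, -0.3, -0.2, 0, 0, 0, 0, 5.8, -0.3, -0.2, 0, 0, 0, 0]
}}

```text
time_s: 8.6
position: [619.3, -40.7, 12.4]
eef_rot: [-1.035, 1.311, 1.035]
contact_force: [-0.4, 1.0, -0.2]
finger_gap: 0.148
```

>>> {"method": "play_rows", "body": {
  "motion": [0, 0, 0, 0, 0, 0, 0.35, 0, 0, 0, 0, 0, 0, 0.35, 0, 0, 0, 0, 0, 0, 0.35, 0, 0, 0, 0, 0, 0, 0.35, -3, 0, 0, 0, 0, 0, 0.35]
}}

```text
time_s: 9.02
position: [616.6, -38.7, 37.5]
eef_rot: [-1.031, 1.316, 1.043]
contact_force: [0.0, 0.5, -1.2]
finger_gap: 0.352
```

>>> {"method": "play_rows", "body": {
  "motion": [-4, 0, 0, 0, 0, 0, 0.35, -7, 0, 0, 0, 0, 0, 0.6]
}}

```text
time_s: 9.18
position: [619.8, -39.3, 114.5]
eef_rot: [-1.037, 1.31, 1.035]
contact_force: [0.5, -0.5, 0.8]
finger_gap: 0.473
```

```bash
python3 -c "
from h import *
calls(435.7,-171.9,60,2.661)"
```

```text
shift [  5.43  14.86 -17.15] turn [-75.8  -0.    0.1] pos [619.8 -39.3 114.5] q6 -1.59 t 9.18
call 1 [1.8, 5.0, -5.7] -25.3
call 2 [1.8, 6.9, -3.1] -25.3
call 3 [1.8, 7.6, 0.2] -25.3
```

```bash
python3 -c "
from h import *
calls(435.7,-171.9,60,2.661,180)"
```

```text
shift [  5.43  14.86 -17.15] turn [-75.8  -0.    0.1] pos [619.8 -39.3 114.5] q6 -1.59 t 9.18
call 1 [1.4, 3.7, -4.3] 26.1
call 2 [1.4, 1.5, -5.5] 26.1
call 3 [1.4, -1.1, -5.6] 26.1
call 4 [1.4, -3.4, -4.5] 26.1
```

>>> {"method": "play_rows", "body": {
  "motion": [1.4, 3.7, -4.3, 26.1, 0, 0, 0.6, 1.4, 3.7, -4.3, 26.1, 0, 0, 0.6, 1.4, 3.7, -4.3, 26.1, 0, 0, 0.6, 1.4, 3.7, -4.3, 26.1, 0, 0, 0.6]
}}

```text
time_s: 9.52
position: [573.0, -73.2, 98.2]
eef_rot: [-0.683, 1.461, 0.683]
contact_force: [-0.1, -0.2, -0.5]
finger_gap: 0.596
```

>>> {"method": "play_rows", "body": {
  "motion": [1.4, 1.5, -5.5, 26.1, 0, 0, 0.6, 1.4, 1.5, -5.5, 26.1, 0, 0, 0.6, 1.4, 1.5, -5.5, 26.1, 0, 0, 0.6, 1.4, 1.5, -5.5, 26.1, 0, 0, 0.6]
}}

```text
time_s: 9.85
position: [526.4, -106.1, 84.1]
eef_rot: [-0.329, 1.546, 0.329]
contact_force: [1.2, 0.9, 0.1]
finger_gap: 0.597
```

>>> {"method": "play_rows", "body": {
  "motion": [1.4, -1.1, -5.6, 26.1, 0, 0, 0.6, 1.4, -1.1, -5.6, 26.1, 0, 0, 0.6, 1.4, -1.1, -5.6, 26.1, 0, 0, 0.6, 1.4, -1.1, -5.6, 26.1, 0, 0, 0.6]
}}

```text
time_s: 10.18
position: [480.0, -139.3, 70.0]
eef_rot: [0.029, 1.571, -0.028]
contact_force: [0.8, -0.1, 0.4]
finger_gap: 0.6
```

>>> {"method": "play_rows", "body": {
  "motion": [1.4, -3.4, -4.5, 26.1, 0, 0, 0.6, 1.4, -3.4, -4.5, 26.1, 0, 0, 0.6, 1.4, -3.4, -4.5, 26.1, 0, 0, 0.6, 1.4, -3.4, -4.5, 26.1, 0, 0, 0.6, 1.4, -3.4, -4.5, 26.1, 0, 0, 0.6]
}}

```text
time_s: 10.6
position: [434.7, -171.7, 56.2]
eef_rot: [0.382, 1.536, -0.382]
contact_force: [-0.4, -0.5, -0.3]
finger_gap: 0.599
```

```bash
python3 -c "
from h import *
calls(435.7,-171.9,6,2.661)"
```

```text
shift [5.02 0.03 0.1 ] turn [-0.4  0.   0. ] pos [ 434.7 -171.7   56.2] q6 -0.14 t 10.6
call 1 [5.0, 0.0, 0.1] -0.4
```

>>> {"method": "play_rows", "body": {
  "motion": [1, 0, 0.1, 0, 0, 0, 0.6, 3, 0, 0.1, 0, 0, 0, 0.6, 5, 0, 0.1, 0, 0, 0, 0.6, 5, 0, 0.1, 0, 0, 0, 0.6, 5, 0, 0.1, 0, 0, 0, 0]
}}

```text
time_s: 11.02
position: [435.3, -171.5, 5.3]
eef_rot: [0.379, 1.54, -0.377]
contact_force: [-1.0, -0.2, 1.0]
finger_gap: 0.476
```

>>> {"method": "play_rows", "body": {
  "motion": [0, 0, 0, 0, 0, 0, 0, 0, 0, 0, 0, 0, 0, 0, 0, 0, 0, 0, 0, 0, 0, 0, 0, 0, 0, 0, 0, 0, 0, 0, 0, 0, 0, 0, 0]
}}

```text
time_s: 11.43
position: [436.3, -172.3, 7.0]
eef_rot: [0.378, 1.535, -0.38]
contact_force: [-0.7, 0.4, 6.3]
finger_gap: 0.148
```

>>> {"method": "play_rows", "body": {
  "motion": [0, 0, 0, 0, 0, 0, 0, -3.5, 0, 0, 0, 0, 0, 0, -7, 0, 0, 0, 0, 0, 0, -9, 0, 0, 0, 0, 0, 0, -9, 0, 0, 0, 0, 0, 0]
}}

```text
time_s: 11.85
position: [437.5, -173.1, 100.3]
eef_rot: [0.376, 1.53, -0.381]
contact_force: [0.7, -0.1, -0.5]
finger_gap: 0.144
```

```bash
python3 -c "
from h import *
calls(596.8,323.5,90,2.661)"
```

```text
shift [ 0.89 51.38 -8.99] turn [-0.2  0.5  0.1] pos [ 437.5 -173.1  100.3] q6 -0.14 t 11.85
call 1 [0.3, 17.1, -3.0] -0.1
call 2 [0.3, 17.1, -3.0] -0.1
call 3 [0.3, 17.1, -3.0] -0.1
```

>>> {"method": "play_rows", "body": {
  "motion": [0.1, 3.4, -0.6, 0, 0, 0, 0, 0.3, 17.1, -3, 0, 0, 0, 0, 0.3, 17.1, -3, 0, 0, 0, 0, 0.3, 17.1, -3, 0, 0, 0, 0, 0.3, 17.1, -3, 0, 0, 0, 0]
}}

```text
time_s: 12.27
position: [489.0, -2.4, 92.6]
eef_rot: [0.378, 1.538, -0.376]
contact_force: [0.4, -1.6, -0.8]
finger_gap: 0.144
```

>>> {"method": "play_rows", "body": {
  "motion": [0.3, 17.1, -3, 0, 0, 0, 0, 0.3, 17.1, -3, 0, 0, 0, 0, 0.3, 17.1, -3, 0, 0, 0, 0, 0.3, 17.1, -3, 0, 0, 0, 0, 0.3, 17.1, -3, 0, 0, 0, 0]
}}

```text
time_s: 12.68
position: [542.1, 163.9, 89.4]
eef_rot: [0.377, 1.538, -0.375]
contact_force: [-0.2, 0.5, -1.0]
finger_gap: 0.146
```

>>> {"method": "play_rows", "body": {
  "motion": [0.3, 17.1, -3, 0, 0, 0, 0, 0.3, 17.1, -3, 0, 0, 0, 0, 0.3, 17.1, -3, 0, 0, 0, 0, 0.3, 17.1, -3, 0, 0, 0, 0, 0.3, 17.1, -3, 0, 0, 0, 0]
}}

```text
time_s: 13.1
position: [594.5, 329.2, 85.8]
eef_rot: [0.377, 1.538, -0.375]
contact_force: [-0.5, -0.2, -1.4]
finger_gap: 0.149
```

>>> {"method": "play_rows", "body": {
  "motion": [0, 0, 0, 0, 0, 0, 0, 0, 0, 0, 0, 0, 0, 0]
}}

```text
time_s: 13.27
position: [594.3, 323.4, 86.1]
eef_rot: [0.378, 1.538, -0.38]
contact_force: [0.3, -0.5, -0.7]
finger_gap: 0.147
```

```bash
python3 -c "
from h import *
calls(596.8,323.5,12,2.661)"
```

```text
shift [7.41 0.13 0.23] turn [-0.2 -0.   0.1] pos [594.3 323.4  86.1] q6 0.81 t 13.27
call 1 [7.4, 0.1, 0.2] -0.2
```

>>> {"method": "play_rows", "body": {
  "motion": [3, 0, 0.2, 0, 0, 0, 0, 6, 0, 0.2, 0, 0, 0, 0, 7.4, 0, 0.2, 0, 0, 0, 0, 7.4, 0, 0.2, 0, 0, 0, 0, 7.4, 0, 0.2, 0, 0, 0, 0]
}}

```text
time_s: 13.68
position: [596.5, 321.8, 13.1]
eef_rot: [0.38, 1.538, -0.381]
contact_force: [-1.2, -0.6, -0.7]
finger_gap: 0.143
```

>>> {"method": "play_rows", "body": {
  "motion": [0, 0, 0, 0, 0, 0, 0.35, 0, 0, 0, 0, 0, 0, 0.35, 0, 0, 0, 0, 0, 0, 0.35, 0, 0, 0, 0, 0, 0, 0.35, -3, 0, 0, 0, 0, 0, 0.35]
}}

```text
time_s: 14.1
position: [593.7, 322.0, 37.9]
eef_rot: [0.376, 1.546, -0.384]
contact_force: [-0.1, -0.9, -0.9]
finger_gap: 0.355
```

>>> {"method": "play_rows", "body": {
  "motion": [-4, 0, 0, 0, 0, 0, 0.35, -7, 0, 0, 0, 0, 0, 0.6]
}}

```text
time_s: 14.27
position: [596.7, 323.2, 115.7]
eef_rot: [0.38, 1.536, -0.379]
contact_force: [0.2, -0.3, 1.5]
finger_gap: 0.478
```

```bash
python3 -c "
from h import *
calls(434.3,7.3,80,1.896)"
```

```text
shift [  3.53 -35.52   0.32] turn [43.6  0.  -0.1] pos [596.7 323.2 115.7] q6 0.81 t 14.27
call 1 [1.8, -17.8, 0.2] 21.8
call 2 [1.8, -16.4, 6.8] 21.8
```

>>> {"method": "play_rows", "body": {
  "motion": [1.8, -17.8, 0.2, 21.8, 0, 0, 0.6, 1.8, -17.8, 0.2, 21.8, 0, 0, 0.6, 1.8, -17.8, 0.2, 21.8, 0, 0, 0.6, 1.8, -17.8, 0.2, 21.8, 0, 0, 0.6, 1.8, -17.8, 0.2, 21.8, 0, 0, 0.6]
}}

```text
time_s: 14.68
position: [512.7, 161.2, 94.6]
eef_rot: [0.676, 1.465, -0.679]
contact_force: [0.0, 0.5, -0.0]
finger_gap: 0.597
```

>>> {"method": "play_rows", "body": {
  "motion": [1.8, -16.4, 6.8, 21.8, 0, 0, 0.6, 1.8, -16.4, 6.8, 21.8, 0, 0, 0.6, 1.8, -16.4, 6.8, 21.8, 0, 0, 0.6, 1.8, -16.4, 6.8, 21.8, 0, 0, 0.6, 1.8, -16.4, 6.8, 21.8, 0, 0, 0.6]
}}

```text
time_s: 15.1
position: [432.5, 3.5, 76.8]
eef_rot: [0.968, 1.346, -0.97]
contact_force: [-0.7, 1.1, 0.1]
finger_gap: 0.599
```

>>> {"method": "play_rows", "body": {
  "motion": [0, 0, 0, 0, 0, 0, 0.6, 0, 0, 0, 0, 0, 0, 0.6]
}}

```text
time_s: 15.27
position: [435.1, 6.3, 77.4]
eef_rot: [0.967, 1.344, -0.966]
contact_force: [-0.5, -0.4, 0.8]
finger_gap: 0.594
```

```bash
python3 -c "
from h import *
calls(434.3,7.3,6,1.896)"
```

```text
shift [ 7.14 -0.05 -0.13] turn [-0.   0.  -0.1] pos [435.1   6.3  77.4] q6 0.99 t 15.27
call 1 [7.1, -0.1, -0.1] -0.0
```

>>> {"method": "play_rows", "body": {
  "motion": [3, -0.1, -0.1, 0, 0, 0, 0.6, 6, -0.1, -0.1, 0, 0, 0, 0.6, 7.1, -0.1, -0.1, 0, 0, 0, 0.6, 7.1, -0.1, -0.1, 0, 0, 0, 0.6, 7.1, -0.1, -0.1, 0, 0, 0, 0]
}}

```text
time_s: 15.68
position: [434.0, 8.0, 6.1]
eef_rot: [0.965, 1.347, -0.965]
contact_force: [0.0, -0.6, 0.4]
finger_gap: 0.474
```

>>> {"method": "play_rows", "body": {
  "motion": [0, 0, 0, 0, 0, 0, 0, 0, 0, 0, 0, 0, 0, 0, 0, 0, 0, 0, 0, 0, 0, 0, 0, 0, 0, 0, 0, 0, 0, 0, 0, 0, 0, 0, 0]
}}

```text
time_s: 16.1
position: [434.4, 7.2, 7.2]
eef_rot: [0.967, 1.344, -0.965]
contact_force: [0.3, 3.1, 5.5]
finger_gap: 0.146
```

>>> {"method": "play_rows", "body": {
  "motion": [0, 0, 0, 0, 0, 0, 0, -3.5, 0, 0, 0, 0, 0, 0, -7, 0, 0, 0, 0, 0, 0, -9, 0, 0, 0, 0, 0, 0, -9, 0, 0, 0, 0, 0, 0]
}}

```text
time_s: 16.52
position: [435.8, 6.7, 100.4]
eef_rot: [0.967, 1.338, -0.962]
contact_force: [1.1, -1.4, -0.3]
finger_gap: 0.147
```

```bash
python3 -c "
from h import *
calls(607.7,226.2,90,1.896)"
```

```text
shift [  1.14  23.31 -15.29] turn [ 0.1  0.3 -0.4] pos [435.8   6.7 100.4] q6 0.99 t 16.52
call 1 [0.6, 11.7, -7.6] 0.0
call 2 [0.6, 11.7, -7.7] 0.0
```

>>> {"method": "play_rows", "body": {
  "motion": [0.2, 2.9, -1.9, 0, 0, 0, 0, 0.5, 11.7, -7.6, 0, 0, 0, 0, 0.5, 11.7, -7.6, 0, 0, 0, 0, 0.5, 11.7, -7.6, 0, 0, 0, 0, 0.5, 11.7, -7.6, 0, 0, 0, 0]
}}

```text
time_s: 16.93
position: [521.6, 119.5, 90.6]
eef_rot: [0.964, 1.346, -0.962]
contact_force: [0.3, -0.8, 0.2]
finger_gap: 0.146
```

>>> {"method": "play_rows", "body": {
  "motion": [0.5, 11.7, -7.7, 0, 0, 0, 0, 0.5, 11.7, -7.7, 0, 0, 0, 0, 0.5, 11.7, -7.7, 0, 0, 0, 0, 0.5, 11.7, -7.7, 0, 0, 0, 0, 0.5, 11.7, -7.7, 0, 0, 0, 0]
}}

```text
time_s: 17.35
position: [606.9, 229.0, 85.1]
eef_rot: [0.964, 1.347, -0.964]
contact_force: [-1.4, 0.1, 0.3]
finger_gap: 0.148
```

>>> {"method": "play_rows", "body": {
  "motion": [0, 0, 0, 0, 0, 0, 0, 0, 0, 0, 0, 0, 0, 0]
}}

```text
time_s: 17.52
position: [605.6, 225.9, 85.8]
eef_rot: [0.966, 1.346, -0.967]
contact_force: [-0.7, 0.3, -0.3]
finger_gap: 0.144
```

```bash
python3 -c "
from h import *
calls(607.7,226.2,12,1.896)"
```

```text
shift [7.38 0.22 0.04] turn [-0.   0.   0.1] pos [605.6 225.9  85.8] q6 1.42 t 17.52
call 1 [7.4, 0.2, 0.0] -0.0
```

>>> {"method": "play_rows", "body": {
  "motion": [3, 0.2, 0, 0, 0, 0, 0, 6, 0.2, 0, 0, 0, 0, 0, 7.4, 0.2, 0, 0, 0, 0, 0, 7.4, 0.2, 0, 0, 0, 0, 0, 7.4, 0.2, 0, 0, 0, 0, 0]
}}

```text
time_s: 17.93
position: [607.9, 226.8, 12.2]
eef_rot: [0.966, 1.346, -0.967]
contact_force: [-0.4, 0.2, -0.2]
finger_gap: 0.146
```

>>> {"method": "play_rows", "body": {
  "motion": [0, 0, 0, 0, 0, 0, 0.35, 0, 0, 0, 0, 0, 0, 0.35, 0, 0, 0, 0, 0, 0, 0.35, 0, 0, 0, 0, 0, 0, 0.35, -3, 0, 0, 0, 0, 0, 0.35]
}}

```text
time_s: 18.35
position: [605.2, 226.9, 37.2]
eef_rot: [0.961, 1.353, -0.973]
contact_force: [-0.8, -0.3, -0.7]
finger_gap: 0.349
```

>>> {"method": "play_rows", "body": {
  "motion": [-4, 0, 0, 0, 0, 0, 0.35, -7, 0, 0, 0, 0, 0, 0.7]
}}

```text
time_s: 18.52
position: [608.3, 227.7, 114.6]
eef_rot: [0.967, 1.345, -0.965]
contact_force: [0.8, -0.6, 0.8]
finger_gap: 0.478
```

```bash
python3 -c "
from h import *
calls(443.9,161.5,80,1.896)"
```

```text
shift [  3.44 -17.7    1.  ] turn [ 0.   0.  -0.1] pos [608.3 227.7 114.6] q6 1.42 t 18.52
call 1 [3.4, -17.7, 1.0] 0.0
```

>>> {"method": "play_rows", "body": {
  "motion": [0.5, -3.5, 0.2, 0, 0, 0, 0.75, 3.4, -17.7, 1, 0, 0, 0, 0.75, 3.4, -17.7, 1, 0, 0, 0, 0.75, 3.4, -17.7, 1, 0, 0, 0, 0.75, 3.4, -17.7, 1, 0, 0, 0, 0.75]
}}

```text
time_s: 18.93
position: [439.1, 160.5, 77.2]
eef_rot: [0.964, 1.349, -0.968]
contact_force: [0.8, -0.9, 0.3]
finger_gap: 0.751
```

>>> {"method": "play_rows", "body": {
  "motion": [0, 0, 0, 0, 0, 0, 0.75, 0, 0, 0, 0, 0, 0, 0.75]
}}

```text
time_s: 19.1
position: [443.7, 161.3, 78.6]
eef_rot: [0.967, 1.345, -0.966]
contact_force: [0.7, 0.4, 0.3]
finger_gap: 0.75
```

```bash
python3 -c "
from h import *
calls(443.9,161.5,8,1.896)
f=viewer.grab_frame('top'); cv2.imwrite('pics/d.png',cv2.resize(f['color'][120:330,80:400],None,fx=2.4,fy=2.4)[:,:,::-1])"
```

```text
shift [ 7.06  0.02 -0.01] turn [ 0.   0.  -0.1] pos [443.7 161.3  78.6] q6 1.35 t 19.1
call 1 [7.1, 0.0, -0.0] 0.0
```

View pics/d.png

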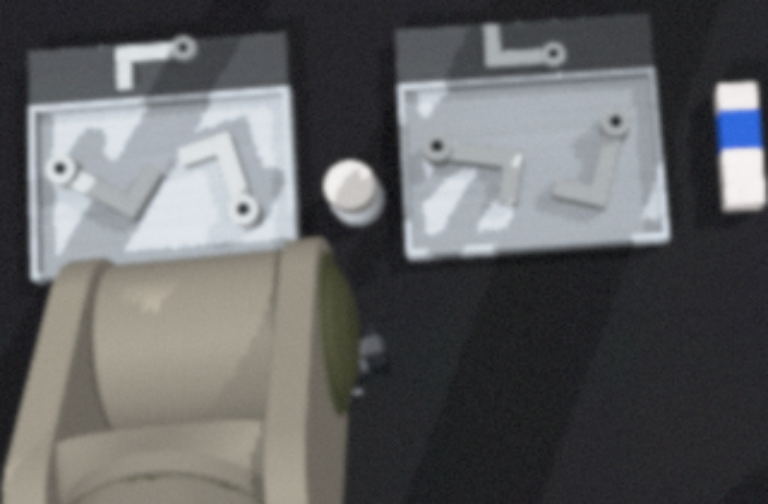

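All four brackets lie inside their correct trays without overlap; the jar (345,190 in the crop) and the carton stand as before. Now the knob.

>>> {"method": "play_rows", "body": {
  "motion": [3, 0, 0, 0, 0, 0, 0.75, 6, 0, 0, 0, 0, 0, 0.75, 7.1, 0, 0, 0, 0, 0, 0.75, 7.1, 0, 0, 0, 0, 0, 0.75, 7.1, 0, 0, 0, 0, 0, 0]
}}

```text
time_s: 19.57
position: [444.6, 161.7, 7.1]
eef_rot: [0.966, 1.346, -0.966]
contact_force: [0.2, 0.0, 1.4]
finger_gap: 0.625
```

>>> {"method": "play_rows", "body": {
  "motion": [0, 0, 0, 0, 0, 0, 0, 0, 0, 0, 0, 0, 0, 0, 0, 0, 0, 0, 0, 0, 0, 0, 0, 0, 0, 0, 0, 0, 0, 0, 0, 0, 0, 0, 0]
}}

```text
time_s: 19.98
position: [444.9, 161.7, 8.3]
eef_rot: [0.968, 1.343, -0.964]
contact_force: [0.4, 0.2, 6.1]
finger_gap: 0.449
```

>>> {"method": "play_rows", "body": {
  "motion": [0, 0, 0, 0, 0, 0, 0, -3.5, 0, 0, 0, 0, 0, 0, -7, 0, 0, 0, 0, 0, 0, -9, 0, 0, 0, 0, 0, 0, -9, 0, 0, 0, 0, 0, 0]
}}

```text
time_s: 20.4
position: [445.8, 161.8, 101.4]
eef_rot: [0.969, 1.34, -0.96]
contact_force: [-0.3, 0.6, -0.1]
finger_gap: 0.446
```

```bash
python3 -c "
from h import *
calls(595.7,-274.1,95,1.896)"
```

```text
shift [ 0.73  0.23 46.09] turn [ 0.   0.1 -0.5] pos [445.8 161.8 101.4] q6 1.35 t 20.4
call 1 [0.2, 0.1, 15.4] 0.0
call 2 [0.2, 0.1, 15.4] 0.0
call 3 [0.2, 0.1, 15.4] 0.0
```

>>> {"method": "play_rows", "body": {
  "motion": [0, 0, 3.1, 0, 0, 0, 0, 0.2, 0.1, 15.4, 0, 0, 0, 0, 0.2, 0.1, 15.4, 0, 0, 0, 0, 0.2, 0.1, 15.4, 0, 0, 0, 0, 0.2, 0.1, 15.4, 0, 0, 0, 0]
}}

```text
time_s: 20.82
position: [495.8, 10.3, 94.8]
eef_rot: [0.969, 1.342, -0.97]
contact_force: [-1.5, 0.6, 0.0]
finger_gap: 0.447
```

>>> {"method": "play_rows", "body": {
  "motion": [0.2, 0.1, 15.4, 0, 0, 0, 0, 0.2, 0.1, 15.4, 0, 0, 0, 0, 0.2, 0.1, 15.4, 0, 0, 0, 0, 0.2, 0.1, 15.4, 0, 0, 0, 0, 0.2, 0.1, 15.4, 0, 0, 0, 0]
}}

```text
time_s: 21.23
position: [545.1, -134.6, 92.5]
eef_rot: [0.969, 1.342, -0.97]
contact_force: [-0.5, 0.2, 0.4]
finger_gap: 0.445
```

>>> {"method": "play_rows", "body": {
  "motion": [0.2, 0.1, 15.4, 0, 0, 0, 0, 0.2, 0.1, 15.4, 0, 0, 0, 0, 0.2, 0.1, 15.4, 0, 0, 0, 0, 0.2, 0.1, 15.4, 0, 0, 0, 0, 0.2, 0.1, 15.4, 0, 0, 0, 0]
}}

```text
time_s: 21.65
position: [594.6, -279.9, 90.0]
eef_rot: [0.968, 1.343, -0.969]
contact_force: [-0.6, -0.6, -0.4]
finger_gap: 0.447
```

>>> {"method": "play_rows", "body": {
  "motion": [0, 0, 0, 0, 0, 0, 0, 0, 0, 0, 0, 0, 0, 0]
}}

```text
time_s: 21.82
position: [594.0, -274.1, 90.4]
eef_rot: [0.966, 1.348, -0.966]
contact_force: [-0.4, 0.6, -0.4]
finger_gap: 0.448
```

```bash
python3 -c "
from h import *
calls(595.7,-274.1,13,1.896)"
```

```text
shift [7.74 0.16 0.07] turn [ 0.1 -0.1  0. ] pos [ 594.  -274.1   90.4] q6 0.63 t 21.82
call 1 [7.7, 0.2, 0.1] 0.1
```

>>> {"method": "play_rows", "body": {
  "motion": [3, 0.2, 0.1, 0, 0, 0, 0, 6, 0.2, 0.1, 0, 0, 0, 0, 7.7, 0.2, 0.1, 0, 0, 0, 0, 7.7, 0.2, 0.1, 0, 0, 0, 0, 7.7, 0.2, 0.1, 0, 0, 0, 0]
}}

```text
time_s: 22.23
position: [596.5, -274.3, 14.2]
eef_rot: [0.965, 1.347, -0.965]
contact_force: [0.0, 0.0, 0.6]
finger_gap: 0.451
```

>>> {"method": "play_rows", "body": {
  "motion": [0, 0, 0, 0, 0, 0, 0.7, 0, 0, 0, 0, 0, 0, 0.7, 0, 0, 0, 0, 0, 0, 0.7, 0, 0, 0, 0, 0, 0, 0.7, -3, 0, 0, 0, 0, 0, 0.7]
}}

```text
time_s: 22.65
position: [594.1, -274.0, 39.4]
eef_rot: [0.967, 1.356, -0.968]
contact_force: [0.1, 0.1, -0.5]
finger_gap: 0.701
```

>>> {"method": "play_rows", "body": {
  "motion": [-4, 0, 0, 0, 0, 0, 0.7, -8, 0, 0, 0, 0, 0, 0.7, -12, 0, 0, 0, 0, 0, 0.7, -15, 0, 0, 0, 0, 0, 0.7, -15, 0, 0, 0, 0, 0, 0.7]
}}

```text
time_s: 23.07
position: [598.4, -276.8, 202.1]
eef_rot: [0.964, 1.333, -0.964]
contact_force: [0.3, -0.0, -0.3]
finger_gap: 0.698
```

```bash
python3 -c "
from h import *
calls(450,-170,190,1.896)
f=viewer.grab_frame('side'); cv2.imwrite('pics/e.png',f['color'][:,:,::-1])"
```

```text
shift [  0.98 -10.65 -14.88] turn [ 0.   0.6 -0.4] pos [ 598.4 -276.8  202.1] q6 0.63 t 23.07
call 1 [1.0, -10.6, -14.9] 0.0
```

View pics/e.png

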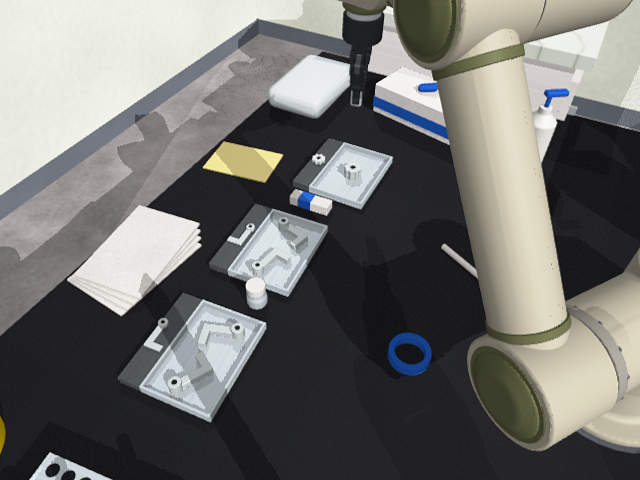

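>>> {"method": "play_rows", "body": {
  "motion": [0, 0, 0, 0, 0, 0, 0.7, 0, 0, 0, 0, 0, 0, 0.7, 0, 0, 0, 0, 0, 0, 0.7, 0, 0, 0, 0, 0, 0, 0.7, 0, 0, 0, 0, 0, 0, 0.7]
}}

```text
time_s: 23.53
position: [596.4, -275.5, 193.2]
eef_rot: [0.966, 1.347, -0.966]
contact_force: [-0.2, -0.3, 0.4]
finger_gap: 0.702
```

```bash
python3 -c "
from rig import env
print(env.sign_off())"
```

```text
the job is handed in; nothing more can be done
None
```

All five pieces are in their trays and the job is handed in at about 23.5 s of the 128 s; signing off reported no verdict. Both left-hand brackets are in the left tray, both right-hand brackets in the middle tray, and the knob in the right tray.

- **Placement:** the last pictures show every piece inside its basin, apparently flat, boss up and not overlapping. I did not measure final tilt or height; that rests on the pictures and on the height at which I released each piece.
- **Bystanders:** the swab carton and the specimen jar appear at the same pixel positions as at the start.
- **Forces:** the gripper was clear, open and about 190 mm up at hand-in. The only reading of note was about 5.5–7.4 N upward at the end of each grip. I took it for the fingertips brushing the table, but raising the grip height did not make it go away. It is far below the limits. No check failed or disagreed.

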